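# Hold a spring-return position sensor at its calibration index

### The job

A capped vial has been left standing on the sensor rig in the way of its slide: lift it off and stand it upright in the empty half of the black tray without knocking it over or dropping it. Then take the slide's upright handle, pull the slide out against its spring until its thin pointer lines up with the small index block at the edge of the rig, and keep it there for the reading: finish still holding the handle, with the pointer at the middle of the block. Leave everything else on the bench where it is.

Things in the scene. Friction and masses are not known exactly. Their poses are not given: they have to be found in the camera images.
- rig: position-sensor rig fixed to the bench: aluminium plate 360 (x) x 100 (y) x 12 mm; a grey housing (95 x 66 mm, top 54 mm above the bench) on its +x end, x +85 to +180 mm, a black slide in front of it. Origin: centre of the plate's underside. The slide runs along y = 0 and is pulled out towards the rig's -x end, roughly towards the robot
- slide (a joint): pull of the slide in m: 0 home, 0.13 end stop. A spring pulls it home: 3.5 N at 0, rising 0.7 N per cm to 12 N at 0.12 m; let go, it snaps back. Slide block 50 (along x) x 44 x 22 mm, underside 13 and top 35 mm above the bench, its centre at rig x = +10 mm minus the pull
- handle (a point): the slide's grip: an upright grey square post 22 x 22 mm, 55 mm tall, on the middle of the slide block. This point: centre of its foot, 35 mm above the bench; top 90 mm above the bench. Axes parallel to the rig's; moves with the slide. Can be gripped from above either way round
- pointer_tip (a point): tip of the thin steel pointer (3 mm wide) that sticks out from the middle of the slide block's +y side, 47 mm from the rig's middle line, 27 mm above the bench; moves with the slide
- index: the mark: a fixed plain dark steel block 14 (along the travel) x 22 x 34 mm high standing on the bench at the plate's +y edge (centre at rig y = +62 mm), 80 to 115 mm of pull from the pointer's home. Axes parallel to the rig's. Origin: centre of its underside. The pointer is on the mark when its tip has the same rig x as this origin
- vial: the vial in the way: standing upright on the rig's plate (12 mm above the bench) in front of the slide, rig x -65 to -90 mm, near y = 0. Clear body diameter 26 mm, white cap diameter 30 mm from 66 to 86 mm above its underside; 86 mm tall, about 45 g. Origin: centre of its underside
- tray: black open tray fixed to the bench at the left, 120 (x) x 200 (y) x 25 mm high, walls and floor 4 mm, split at y = 0 by a divider: the +y half holds two vials, the -y half (x -56 to +56, y -96 to -2 mm; middle y = -49 mm) is empty and is where the vial goes. Floor 4 mm above the bench. Origin: centre of the tray's underside
- vial_beside: a second vial just like vial, standing upright on the bench beside the rig; leave it. Origin: centre of its underside
- vial_tray1: a vial just like vial already standing in the full half of the tray, at about x -30, y +55 mm in the tray's frame; leave it. Origin: centre of its underside
- vial_tray2: a vial just like vial already standing in the full half of the tray, at about x +30, y +55 mm in the tray's frame; leave it. Origin: centre of its underside
- meter: handheld multimeter in a yellow case, 170 x 85 x 42 mm, lying on the bench to the right; leave it. Origin: centre of its underside, x along its length
- breadboard: white solderless breadboard, 55 x 165 x 14 mm, lying on the bench beyond the tray; leave it. Origin: centre of its underside
- speaker: bare round loudspeaker, diameter 60 mm, 20 mm high, lying on the bench; leave it. Origin: centre of its underside
- screwdriver: black-handled screwdriver lying on the bench at the right, about 200 mm long along its x axis; leave it
There are look-alikes about, which are no part of the job. Leave any red look-alike of the vial alone.

How it is judged:
On the way, in this order (a step that is already met when the one before it is completed fails the run):
1. the vial stands released and upright in the tray's empty half, the slide still home (x of vial in the frame of tray between -0.05 and 0.05 m and y of vial in the frame of tray between -0.09 and -0.008 m and z of vial in the frame of tray below 0.012 m and angle between vial's own z axis and vertical below 0.12 rad and linear speed of vial below 0.03 m/s and contact force between the fingers and vial below 0.1 N and value of joint slide below 0.012 m), for 0.2 s.
2. the slide is pulled out by its handle so that the pointer is at the index block (x of pointer_tip in the frame of index between -0.007 and 0.007 m and contact force between the fingers and slide above 2 N), for 0.3 s.
At the end, for the whole second after the job is handed in: The fingers hold the handle (over 2 N) with the slide still (under 10 mm/s) and the pointer's tip within 7 mm of the index block's middle along the travel, that is within the block's width, while the vial stands upright (within 0.12 rad), released and at rest on the floor of the tray's empty half (all of step 2 and x of vial in the frame of tray between -0.05 and 0.05 m and y of vial in the frame of tray between -0.09 and -0.008 m and z of vial in the frame of tray below 0.012 m and angle between vial's own z axis and vertical below 0.12 rad and linear speed of vial below 0.03 m/s and contact force between the fingers and vial below 0.1 N and velocity of joint slide between -0.01 and 0.01 m/s); the arm keeps its last pose, push and grip.
It fails at once if the vial is knocked over (angle between vial's own z axis and vertical above 0.8 rad).
It fails at once if the vial is dropped: it moves faster than 0.5 m/s out of the fingers (linear speed of vial above 0.5 m/s and contact force between the fingers and vial below 0.05 N).
It fails at once if a bystander is moved more than 30 mm (distance of any of vial_beside, vial_tray1, vial_tray2, meter, breadboard, speaker, screwdriver from where it was at the start of the episode above 0.03 m).
It also fails if it takes over 51 s, if anything falls off the work surface, if the arm or the gripper's body presses on something with over 40 N, if the wrist force passes 120 N, or if a joint passes its speed limit or range.

### The arm

A 7-joint arm with a two-finger parallel gripper is mounted at the origin on the work surface. World frame = base frame: x ahead of the robot, y to its left, z up, the work surface at z = 0. Lengths are in m, angles in rad, forces in N, time in s.
With the tool pointing down it reaches from about 0.425 to 0.875 m from the base axis. Payload 4.7 kg.
Tool frame: the origin (TCP) lies between the finger pads; the fingertips stand 11 mm ahead of it and the grasp point (between the pads) lies 8 mm behind it; z points along the fingers, y is the line along which they close (so a half turn about z gives the same grasp; the last joint's range is limited). The gripper opens to 87 mm and grips with 3 to 60 N. Pads are 19 mm wide; open, the fingers measure 117 mm over their backs; the gripper's body (75 mm by 190 mm) begins 51 mm behind the grasp point.
Start: joints at [1.266, 0.321, -0.07, 1.45, 0.023, 1.371, -0.057], TCP at [0.204, -0.617, 0.234] pointing down, gripper open.
Joint ranges: [-2.86, 2.86], [-0.3, 2.09], [-1.38, 1.24], [0.06, 2.45], [-1.56, 4.7], [0.09, 2.05], [-2.69, 2.69]. Speed limits (rad/s): [2.57, 2.57, 3.14, 3.14, 3.14, 3.14, 3.14].

### API

Orientations are given as a rotation vector (axis times angle).
In Python, from bench import ctrl gives the robot as it stands. The module is installed in compiled form; this text tells all that it offers.
- The arm moves only by the shell command python3 -m inch 'ROWS' [FORCE]. ROWS is JSON, a list of rows, each an object with "slide": the shift along the tool's x, y, z scaled (see below), a list of three; "angular": the turn, a rotation vector about the tool's x, y, z scaled (see below), a list of three; "claw": the opening, from -1 (shut) to 1 (fully open). In form: [{"slide": [tx, ty, tz], "angular": [rx, ry, rz], "claw": claw}, ...]. A call has 1 to 10 rows; each row is the pose to reach, as a shift and turn from the pose commanded when the call began, along the tool's axes at that moment; what a row does not reach only later rows make up. The controller multiplies each number of a shift by 0.25 m and each number of a turn by 30 degrees. A row lasts 1/10 s, in which the tool goes at most 50 mm and 8.59 degrees, less where a joint would pass 70% of its speed; a pose out of reach is approached as far as the arm can. A call with a number of a shift or a turn outside -1 to 1 is refused whole. A call with a gripper value outside its range is refused whole. The fingers move at their own pace and stop on an object; FORCE is the grip in N (left out, the last holds). Time passes only in rows, so rows that repeat a pose let the fingers close. It gives the time, the measured TCP pose, the force, the opening and the grip force at its end, in the units of the state.
- ctrl.get_state(): the state, without advancing time (a new reading comes with each control period).
- ctrl.get_image(name): name is "scene" or "side" or "wrist"; returns a dict with "color" (400x640x3 uint8, red, green, blue), "depth" (400x640 float32, m along the optical axis (not along the pixel's ray), 0 where there is no reading), "camera_matrix" (3x3 intrinsics, pixels), "dist_coeffs" ([k1, k2, p1, p2, k3] as OpenCV has them; the pictures are not rectified), "extrinsics" (4x4, takes a point from camera to world coordinates); the wrist camera has in their place "tool_from_camera" (4x4, takes a point from camera to tool coordinates, whose origin is the TCP and whose axes are the flange's). Camera axes: x right, y up, looking along -z (the intrinsics and any distortion apply to the point x, -y, -z); pixel columns grow to the right and rows downward; lengths in m; the calibration is good to about 2 mm. A picture is of the moment at which its call begins: read the wrist's pose just before it.
- ctrl.close_job(): hands the job in; it is judged then, once.
Trained networks look in the newest picture that a camera, given by its name, has taken for a name from the list of things; names that differ only in an ending like _2 or _b are one class to them, and where a whole thing is asked for, a point or a joint stands for the part that bears it (a point fixed in the world has none). Each returns a list of dicts, best first, with "confidence" (0 to 1); they miss things now and then, are a little off and sometimes report something else, mostly with a low value. They report only what shows in the picture. A call takes as long as a camera call. They do not tell look-alikes from the thing itself.
- ctrl.find_in(query, camera): "bbox" ([centre column, centre row, width, height] in pixels, round what is visible of it).
- ctrl.outline_of(query, camera): "mask" (400x640 bool, what is visible of it) and "bbox" ([centre column, centre row, width, height] in pixels, round what is visible of it).
The state is a dict: "time": time; "joint_positions": joint angles; "qd": joint speeds; "joint_torque": joint torques, N m; "position": TCP position; "tool_rot": TCP orientation; "ft_force": force on the tool from outside, world axes, zero at the start; "torque": the same for the moment, N m; "grip_width": opening from 0.0 (shut) to 1.0 (fully open); "grip_force": force on a finger pad.
Only numpy, scipy, OpenCV 4.12 (cv2) and the standard library are available. Lean on these libraries where they do the work, as an engineer would, in place of code of your own. Each camera call takes 0.05 s, during which the arm holds its last target. There are 200 camera calls.

## Working session

There is one attempt and no reset: what is moved stays moved. The work goes in short steps, Python scripts to look and compute and a shell command to move; the robot and the scene stay as the last step left them, time stands still between calls to the robot, and variables do not carry over. Pictures are saved under pics/ and viewed, at most 10 in all, crops included, and the job is handed in when it is done.

```bash
mkdir -p pics; cat > h.py <<'E'
import numpy as np, cv2
from scipy.spatial.transform import Rotation as R
from bench import ctrl
def cam(name):
    s=ctrl.get_state(); im=ctrl.get_image(name)
    if name=="wrist":
        T=np.eye(4);T[:3,:3]=R.from_rotvec(s["tool_rot"]).as_matrix();T[:3,3]=s["position"]
        im["E"]=T@np.array(im["tool_from_camera"])
    else: im["E"]=np.array(im["extrinsics"])
    return im
def ray(im,px):
    p=cv2.undistortPoints(np.array([[px]],float),np.array(im["camera_matrix"]),np.array(im["dist_coeffs"]))[0,0]
    d=im["E"][:3,:3]@np.array([p[0],-p[1],-1]); return im["E"][:3,3],d
def at_z(im,px,z):
    o,d=ray(im,px); return o+d*(z-o[2])/d[2]
def deep(im,px):
    o,d=ray(im,px); return o+d*im["depth"][int(round(px[1])),int(round(px[0]))]
def tri(a,pa,b,pb):
    o1,d1=ray(a,pa);o2,d2=ray(b,pb)
    t=np.linalg.lstsq(np.c_[d1,-d2],o2-o1,rcond=None)[0]
    x,y=o1+d1*t[0],o2+d2*t[1]; return (x+y)/2,np.linalg.norm(x-y)
def cloud(im,mask=None):
    h,w=im["depth"].shape; v,u=np.nonzero((im["depth"]>0)&(mask if mask is not None else True))
    p=cv2.undistortPoints(np.c_[u,v].astype(float)[:,None],np.array(im["camera_matrix"]),np.array(im["dist_coeffs"]))[:,0]
    d=im["depth"][v,u]; return (np.c_[p[:,0],-p[:,1],-np.ones(len(p))]*d[:,None])@im["E"][:3,:3].T+im["E"][:3,3],np.c_[u,v]
def save(im,name,crop=None,k=1):
    c=im["color"][...,::-1]
    if crop: c=c[crop[1]:crop[3],crop[0]:crop[2]]
    cv2.imwrite("pics/"+name,cv2.resize(c,None,fx=k,fy=k))
E
python3 - <<'E'
from h import *
print(ctrl.get_state())
for n in("scene","side"):
    im=cam(n); save(im,n+".png")
    print(n,im["E"][:3,3].round(3))
    for q in["vial","handle","index","tray","rig","pointer_tip"]:
        for r in ctrl.find_in(q,n)[:6]: print(q,np.round(r["bbox"]),round(r["confidence"],2),deep(im,np.clip(r["bbox"][:2],0,[639,399])).round(3))
E
```

```text
{'time': 0.0, 'joint_positions': array([ 1.26612275,  0.32185603, -0.07009482,  1.45169686,  0.02262975,
        1.37078376, -0.05691093]), 'qd': array([ 0.00109494, -0.0011705 ,  0.00325991,  0.00184258,  0.00093311,
        0.00036389, -0.00121395]), 'joint_torque': array([-8.85932459e-04, -4.91290784e+01, -4.04230328e-01, -3.12524736e+01,
       -6.38586120e-02,  4.39903478e-02,  1.80799534e-04]), 'position': array([ 0.20349187, -0.61675789,  0.23242915]), 'tool_rot': array([-3.09987931e+00, -4.98363339e-01,  6.79332014e-04]), 'ft_force': array([ 0.47239671, -0.67872715, -0.29290816]), 'torque': array([-0.06518694, -0.03817846, -0.02585648]), 'grip_force': 0.0, 'grip_width': 1.002082333708172}
scene [ 1.354 -0.426  0.843]
vial [354. 165.   9.  34.] 0.88 [0.531 0.068 0.062]
vial [316. 179.  13.  32.] 0.86 [ 0.549 -0.05   0.076]
handle [323. 213.  28.  39.] 0.91 [ 0.636 -0.076  0.048]
handle [191. 294.  30.  72.] 0.73 [ 0.689 -0.421  0.011]
index [469. 200.  54.  43.] 0.69 [0.74  0.288 0.012]
index [421. 240.  25.  18.] 0.59 [0.799 0.096 0.021]
index [338. 188.  15.  12.] 0.47 [0.55  0.009 0.023]
tray [421. 159.  75.  50.] 0.6 [0.539 0.284 0.008]
rig [323. 226.  63. 111.] 0.79 [ 0.66  -0.088  0.031]
pointer_tip [323. 211.  30.  36.] 0.63 [ 0.634 -0.074  0.051]
side [0.121 0.472 0.587]
vial [315. 250.  16.  38.] 0.75 [0.513 0.084 0.056]
vial [348. 212.  11.  36.] 0.71 [ 0.529 -0.041  0.076]
handle [329. 200.  32.  35.] 0.71 [ 0.615 -0.072  0.049]
tray [229. 326. 120. 120.] 0.77 [0.533 0.296 0.002]
rig [336. 216. 110. 101.] 0.63 [ 0.592 -0.071  0.012]
pointer_tip [328. 198.  23.  32.] 0.93 [ 0.616 -0.068  0.055]
```

```bash
python3 - <<'E'
import cv2,numpy as np
a=cv2.imread("pics/scene.png");b=cv2.imread("pics/side.png")
A=cv2.resize(a[120:300,240:480],None,fx=3.3,fy=3.3,interpolation=cv2.INTER_CUBIC)[:594,:792]
B=cv2.resize(b[150:390,150:470],None,fx=2.5,fy=2.5,interpolation=cv2.INTER_CUBIC)
cv2.imwrite("pics/A.png",A);cv2.imwrite("pics/B.png",B)
E
```

```text
(no output)
```

View pics/A.png

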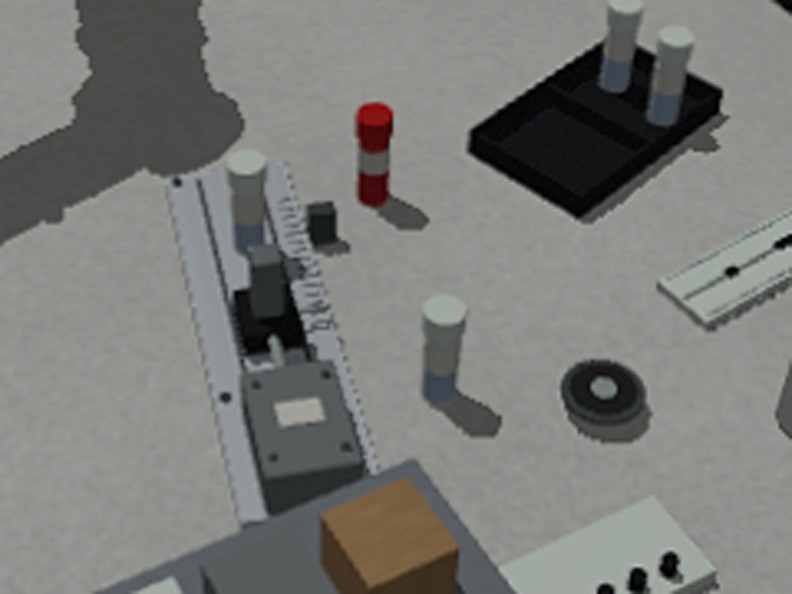

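View pics/B.png

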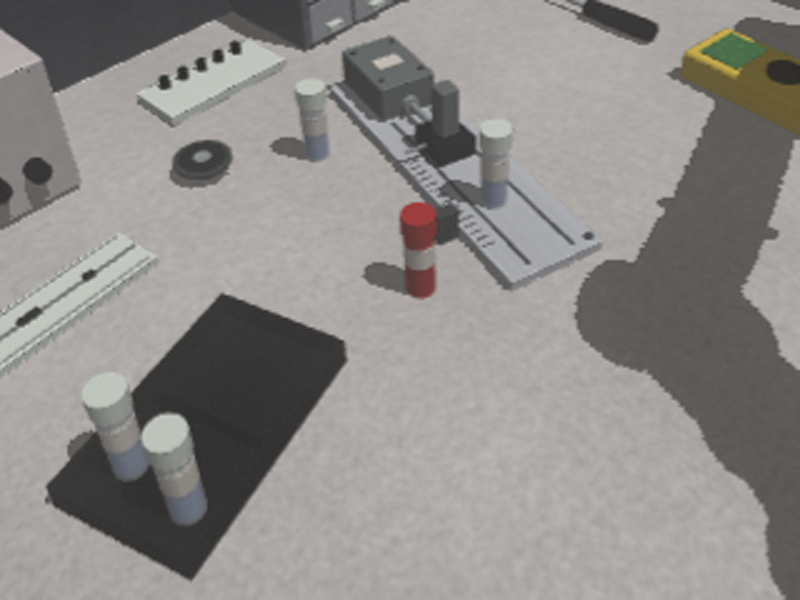

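View pics/scene.png

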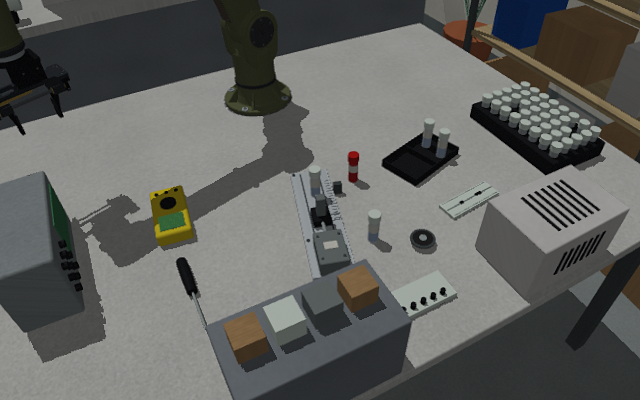

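Candidates in the scene picture:
- White-capped vial on the rig plate, (314,180): this is the one, standing on the plate in front of the slide.
- Red look-alike, (353,167), next to the index block (338,187).
- vial_beside, (374,225).
- Tray vials, (429,133) and (443,143).

The crops confirm the choice. Next I measure.

```bash
cat > m.py <<'E'
from h import *
S=cam("scene");D=cam("side")
f=lambda a:(240+a[0]/3.3,120+a[1]/3.3); g=lambda b:(150+b[0]/2.5,150+b[1]/2.5)
for n,a,b in[("vialcap",(246,158),(495,127)),("vialfoot",(249,247),(495,202)),("red",(374,109),(419,211)),("beside",(444,304),(311,87)),("handletop",(266,253),(446,89)),("idxtop",(321,207),(442,213)),("rigA",(168,178),(600,240)),("rigB",(287,163),(512,284)),("trayL",(470,138),(345,350)),("trayBot",(582,208),(222,297)),("tray t1",(625,5),(168,425)),("t2",(674,36),(107,384))]:
    x,e=tri(S,f(a),D,g(b)); print(n,x.round(4),round(e,4))
for nm,im in(("scene",S),("side",D)):
  for q in["vial","handle","index","tray","rig"]:
    for r in ctrl.outline_of(q,nm)[:6]:
        p,_=cloud(im,r["mask"]); 
        if len(p)<10: continue
        t=np.percentile(p[:,2],97); top=p[p[:,2]>t-.008]
        rect=cv2.minAreaRect(p[(p[:,2]>.004)][:,:2].astype(np.float32)) if q in("tray","rig") else ""
        print(nm,q,round(r["confidence"],2),np.round(r["bbox"][:2]),"top",top.mean(0).round(3),"zmax",t.round(3),rect)
E
python3 m.py
```

```text
vialcap [ 0.5344 -0.046   0.1001] 0.0005
vialfoot [ 0.5339 -0.0474  0.0106] 0.0015
red [0.516  0.0735 0.0898] 0.0011
beside [0.7237 0.0094 0.0868] 0.0018
handletop [ 0.6209 -0.0747  0.0875] 0.0017
idxtop [0.543  0.0141 0.0329] 0.0029
rigA [ 0.4292 -0.0692  0.0121] 0.0008
rigB [0.4556 0.0258 0.0103] 0.0034
trayL [0.5056 0.1735 0.0155] 0.0027
trayBot [0.6243 0.2047 0.0158] 0.0019
tray t1 [0.4938 0.3309 0.0917] 0.0033
t2 [0.5506 0.3398 0.0921] 0.002
scene vial 0.86 [352. 168.] top [0.521 0.071 0.087] zmax 0.09 
scene handle 0.85 [320. 213.] top [ 0.627 -0.079  0.09 ] zmax 0.092 
scene handle 0.62 [372. 228.] top [0.732 0.003 0.086] zmax 0.088 
scene index 0.42 [337. 186.] top [0.546 0.009 0.034] zmax 0.037 
scene tray 0.96 [421. 158.] top [0.544 0.271 0.025] zmax 0.028 ((0.524202823638916, 0.29212456941604614), (0.14332245290279388, 0.23516039550304413), 19.132673263549805)
scene rig 0.87 [323. 223.] top [ 0.642 -0.085  0.091] zmax 0.075 ((0.6731337904930115, -0.0917113795876503), (0.10244361311197281, 0.48825278878211975), 73.71898651123047)
side vial 0.98 [317. 249.] top [0.517 0.074 0.084] zmax 0.086 
side vial 0.85 [348. 212.] top [ 0.534 -0.045  0.096] zmax 0.098 
side handle 0.82 [329. 200.] top [ 0.621 -0.075  0.087] zmax 0.089 
side index 0.69 [331. 241.] top [0.542 0.012 0.032] zmax 0.034 
side tray 0.68 [232. 326.] top [0.527 0.29  0.022] zmax 0.024 ((0.5356771945953369, 0.2823600769042969), (0.1210770457983017, 0.20220021903514862), 16.805131912231445)
side rig 0.64 [337. 216.] top [ 0.619 -0.073  0.078] zmax 0.068 ((0.613783597946167, -0.07450510561466217), (0.10289674252271652, 0.3598979413509369), 73.85877990722656)
side rig 0.3 [277. 198.] top [0.726 0.01  0.083] zmax 0.085 ((0.728011429309845, 0.007882785052061081), (0.029923168942332268, 0.027154894545674324), 15.093116760253906)
```

```bash
cat > go.py <<'E'
import sys
from h import *
# usage: go.py x y z yaw_deg(tool x)
x,y,z,yaw=map(float,sys.argv[1:])
s=ctrl.get_state(); Rc=R.from_rotvec(s["tool_rot"])
Rt=R.from_euler("z",yaw,degrees=True)*R.from_euler("x",180,degrees=True)
d=Rc.inv().apply(np.array([x,y,z])-s["position"]); r=(Rc.inv()*Rt).as_rotvec(degrees=True)
print("t",s["time"],"q",s["joint_positions"].round(2),"pos",s["position"].round(4),"F",s["ft_force"].round(1),"slide",(d/.25).round(3),"ang",(r/30).round(3))
E
python3 -m inch '[{"slide":[0.2,-0.17,0],"angular":[0,0,0.1],"claw":1},{"slide":[0.985,-0.876,0],"angular":[0,0,0.573],"claw":1},{"slide":[0.985,-0.876,0],"angular":[0,0,0.573],"claw":1},{"slide":[0.985,-0.876,0],"angular":[0,0,0.573],"claw":1},{"slide":[0.985,-0.876,0],"angular":[0,0,0.573],"claw":1},{"slide":[0.985,-0.876,0],"angular":[0,0,0.573],"claw":1},{"slide":[0.985,-0.876,0],"angular":[0,0,0.573],"claw":1},{"slide":[0.985,-0.876,0],"angular":[0,0,0.573],"claw":1},{"slide":[0.985,-0.876,0],"angular":[0,0,0.573],"claw":1},{"slide":[0.985,-0.876,0],"angular":[0,0,0.573],"claw":1}]' 15
python3 go.py 0.52 -0.045 0.23 -16.1
```

```text
time: 2.3
position: [0.3681, -0.3334, 0.2336]
tool_rot: [3.141, 0.026, -0.0]
ft_force: [1.0, -0.5, 0.2]
grip_width: 1.006
grip_force: 0.0
t 2.3 q [ 0.95  0.01 -0.26  1.81  0.    1.32 -0.87] pos [ 0.3681 -0.3334  0.2336] F [ 1.  -0.5  0.2] slide [ 0.627 -1.143  0.013] ang [0.001 0.    0.569]
```

```bash
python3 -m inch '[{"slide":[0.12,-0.2,0],"angular":[0,0,0.1],"claw":1},{"slide":[0.6,-1,0],"angular":[0,0,0.569],"claw":1},{"slide":[0.6,-1,0],"angular":[0,0,0.569],"claw":1},{"slide":[0.6,-1,0],"angular":[0,0,0.569],"claw":1},{"slide":[0.6,-1,0],"angular":[0,0,0.569],"claw":1},{"slide":[0.6,-1,0],"angular":[0,0,0.569],"claw":1},{"slide":[0.6,-1,0],"angular":[0,0,0.569],"claw":1},{"slide":[0.6,-1,0],"angular":[0,0,0.569],"claw":1},{"slide":[0.6,-1,0],"angular":[0,0,0.569],"claw":1}]'
python3 go.py 0.534 -0.0465 0.16 -16.1
python3 - <<'E'
from h import *
im=cam("wrist"); save(im,"w1.png"); print(im["E"].round(3))
for q in("vial","handle","index","tray"):
    for r in ctrl.find_in(q,"wrist")[:4]: print(q,np.round(r["bbox"]),round(r["confidence"],2),deep(im,np.clip(r["bbox"][:2],0,[639,399])).round(3))
E
```

```text
time: 3.2
position: [0.5136, -0.0819, 0.2332]
tool_rot: [3.109, -0.443, -0.001]
ft_force: [-0.4, -0.3, 0.4]
grip_width: 1.002
grip_force: 0.0
t 3.2 q [ 0.64  0.07 -0.56  1.75  0.04  1.33 -1.78] pos [ 0.5136 -0.0819  0.2332] F [-0.4 -0.3  0.4] slide [ 0.039 -0.159  0.293] ang [ 0.002  0.001 -0.004]
[[-0.279  0.926  0.254  0.582]
 [-0.96  -0.269 -0.072 -0.102]
 [ 0.001 -0.265  0.964  0.384]
 [ 0.     0.     0.     1.   ]]
vial [282. 174.  33.  38.] 0.87 [ 0.541 -0.05   0.098]
vial [203. 211.  53.  43.] 0.6 [0.521 0.057 0.074]
handle [283.  73.  62.  82.] 0.76 [ 0.644 -0.076  0.036]
index [35. 92. 69. 80.] 0.61 [0.728 0.251 0.01 ]
index [242. 175.  26.  13.] 0.54 [0.544 0.011 0.033]
tray [244. 174.  24.  11.] 0.7 [0.545 0.009 0.034]
tray [ 81. 195. 148.  80.] 0.57 [0.581 0.258 0.006]
```

View pics/w1.png

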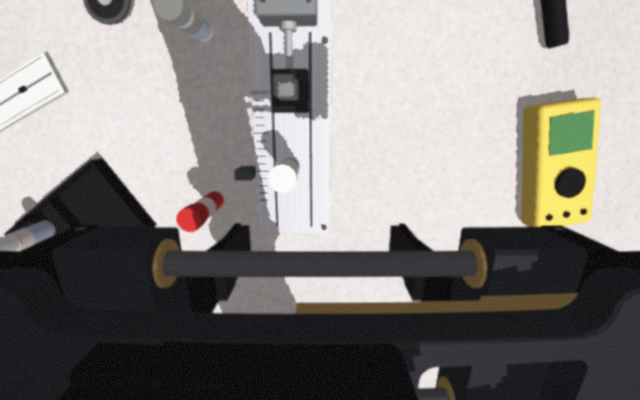

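The wrist view shows the white cap at (283,179), the handle at (287,88), the pointer tip near (250,99) and the index block at (244,173). The red vial is at (200,212). I'll refine these positions by depth and known height.

```bash
python3 - <<'E'
from h import *
im=cam("wrist")
p,uv=cloud(im)
ux=np.array([.9606,-.2782]);uy=np.array([.2782,.9606]);c=np.array([.6138,-.0745])
def near(ctr,r,z0,z1):
    m=(np.hypot(*(p[:,:2]-ctr).T)<r)&(p[:,2]>z0)&(p[:,2]<z1); q=p[m]; (mx,my)=(q[:,0].min()+q[:,0].max())/2,(q[:,1].min()+q[:,1].max())/2
    print(len(q),q.mean(0).round(4),(mx,my),"rig",((q[:,:2].mean(0)-c)@ux).round(4),((q[:,:2].mean(0)-c)@uy).round(4))
near([.538,-.048],.03,.09,.11)
near([.623,-.076],.03,.08,.11)
near([.544,.012],.025,.028,.045)
print("cap",at_z(im,(283,179),.098),"handle",at_z(im,(287,88),.09),"idx",at_z(im,(243,173),.034))
q=p[(p[:,2]>.009)&(p[:,2]<.02)&(abs((p[:,:2]-c)@uy)<.06)]
print(cv2.minAreaRect(q[:,:2].astype(np.float32)))
save(im,"w2.png",(220,50,340,210),3.7)
E
```

```text
647 [ 0.5367 -0.0489  0.0974] (np.float64(0.5360707711977446), np.float64(-0.048381200549123295)) rig -0.0812 0.0032
530 [ 0.6234 -0.0773  0.0891] (np.float64(0.6236705970529492), np.float64(-0.07700949495828086)) rig 0.01 -0.0
197 [0.5449 0.0103 0.0334] (np.float64(0.5447980393470963), np.float64(0.010827035280831107)) rig -0.0898 0.0623
cap [ 0.53525881 -0.04786189  0.098     ] handle [ 0.62041569 -0.07846759  0.09      ] idx [0.5463977 0.0103698 0.034    ]
((0.5847674012184143, -0.06136442720890045), (0.1088862195611, 0.2948659360408783), 73.6630630493164)
```

View pics/w2.png

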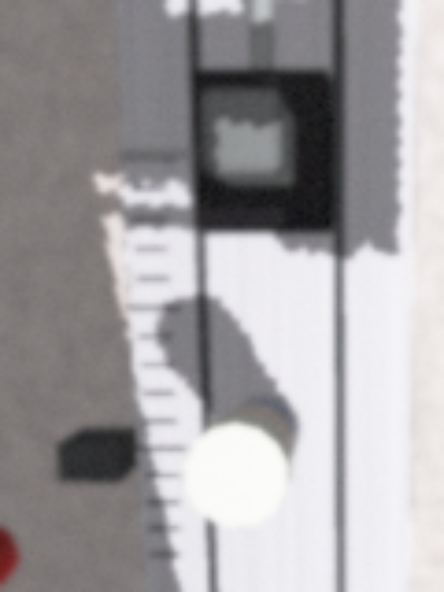

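The crop shows the vial cap at crop (237,475), the slide at home and the index at (97,455). The vial is at (0.536, -0.048) and the pull needed is about 0.100 m. I'll grasp now.

```bash
python3 go.py 0.536 -0.0484 0.058 -16.1
```

```text
t 3.5 q [ 0.64  0.07 -0.56  1.75  0.04  1.33 -1.78] pos [ 0.5139 -0.0803  0.2336] F [-0.3 -0.9 -0.7] slide [ 0.049 -0.147  0.702] ang [ 0.001 -0.     0.   ]
```

```bash
python3 -m inch '[{"slide":[0.05,-0.147,0],"angular":[0,0,0],"claw":1},{"slide":[0.05,-0.147,0.1],"angular":[0,0,0],"claw":1},{"slide":[0.05,-0.147,0.22],"angular":[0,0,0],"claw":1},{"slide":[0.05,-0.147,0.34],"angular":[0,0,0],"claw":1},{"slide":[0.05,-0.147,0.46],"angular":[0,0,0],"claw":1},{"slide":[0.05,-0.147,0.56],"angular":[0,0,0],"claw":1},{"slide":[0.05,-0.147,0.64],"angular":[0,0,0],"claw":1},{"slide":[0.05,-0.147,0.7],"angular":[0,0,0],"claw":1},{"slide":[0.05,-0.147,0.7],"angular":[0,0,0],"claw":1}]' 15
python3 go.py 0.536 -0.0484 0.058 -16.1
python3 - <<'E'
from h import *
im=cam("side"); p,uv=cloud(im)
for r in ctrl.find_in("vial","side")[:4]: print(np.round(r["bbox"]),round(r["confidence"],2))
q=p[(np.hypot(p[:,0]-.534,p[:,1]+.046)<.02)&(p[:,2]>.02)&(p[:,2]<.11)]; print(len(q),q.mean(0),q.max(0))
E
```

```text
time: 4.4
position: [0.5347, -0.0477, 0.0566]
tool_rot: [-3.111, 0.438, 0.006]
ft_force: [-0.3, -0.8, 0.1]
grip_width: 1.006
grip_force: 0.0
t 4.4 q [ 0.55  0.3  -0.57  1.91  0.19  1.   -1.96] pos [ 0.5347 -0.0477  0.0566] F [-0.3 -0.8  0.1] slide [ 0.006  0.001 -0.006] ang [0.001 0.007 0.003]
[316. 250.  13.  36.] 0.87
[348. 215.  12.  30.] 0.72
334 [ 0.53015802 -0.04152723  0.06414674] [ 0.5508019  -0.03292275  0.09895092]
```

Nothing was touched, so I'll close and then lift gently.

```bash
python3 -m inch '[{"slide":[0,0,0],"angular":[0,0,0],"claw":-0.2},{"slide":[0,0,0],"angular":[0,0,0],"claw":-1},{"slide":[0,0,0],"angular":[0,0,0],"claw":-1},{"slide":[0,0,0],"angular":[0,0,0],"claw":-1},{"slide":[0,0,0],"angular":[0,0,0],"claw":-1},{"slide":[0,0,0],"angular":[0,0,0],"claw":-1},{"slide":[0,0,0],"angular":[0,0,0],"claw":-1},{"slide":[0,0,0],"angular":[0,0,0],"claw":-1}]' 15
```

```text
time: 5.3
position: [0.5363, -0.0475, 0.0585]
tool_rot: [3.111, -0.437, -0.0]
ft_force: [-0.4, 0.4, 0.9]
grip_width: 0.36
grip_force: 0.0
```

```bash
python3 -m inch '[{"slide":[0,0,-0.03],"angular":[0,0,0],"claw":-1},{"slide":[0,0,-0.1],"angular":[0,0,0],"claw":-1},{"slide":[0,0,-0.2],"angular":[0,0,0],"claw":-1},{"slide":[0,0,-0.3],"angular":[0,0,0],"claw":-1},{"slide":[0,0,-0.38],"angular":[0,0,0],"claw":-1},{"slide":[0,0,-0.4],"angular":[0,0,0],"claw":-1},{"slide":[0,0,-0.4],"angular":[0,0,0],"claw":-1}]' 15
python3 go.py 0.551 0.237 0.157 13.9
```

```text
time: 6.0
position: [0.5368, -0.0475, 0.1593]
tool_rot: [3.111, -0.437, 0.003]
ft_force: [0.2, -0.3, 0.4]
grip_width: 0.339
grip_force: 15.0
t 6.0 q [ 0.58  0.18 -0.6   1.81  0.11  1.19 -1.9 ] pos [ 0.5368 -0.0475  0.1593] F [ 0.2 -0.3  0.4] slide [-0.259 -1.11   0.009] ang [ 0.001 -0.003 -0.997]
```

The grip was still closing when the lift began, and the opening reads about 29.5 mm, which suggests the cap. I'll check how the vial sits.

```bash
python3 - <<'E'
from h import *
im=cam("side"); p,uv=cloud(im)
q=p[(np.hypot(p[:,0]-.534,p[:,1]+.046)<.03)&(p[:,2]>.015)&(p[:,2]<.16)]
for z in np.arange(.015,.16,.01):
    a=q[(q[:,2]>=z)&(q[:,2]<z+.01)]
    if len(a): print(z.round(3),len(a),a.mean(0).round(4))
save(im,"s2.png",(260,120,420,240),4)
print(ctrl.get_state()["grip_force"])
E
```

```text
0.105 12 [ 0.5314 -0.0407  0.1134]
0.115 41 [ 0.5305 -0.0412  0.1204]
0.125 43 [ 0.5308 -0.0409  0.1299]
0.135 40 [ 0.5289 -0.0423  0.1395]
0.145 75 [ 0.5309 -0.0414  0.1507]
0.155 48 [ 0.5309 -0.0411  0.1576]
14.996916074305773
```

View pics/s2.png

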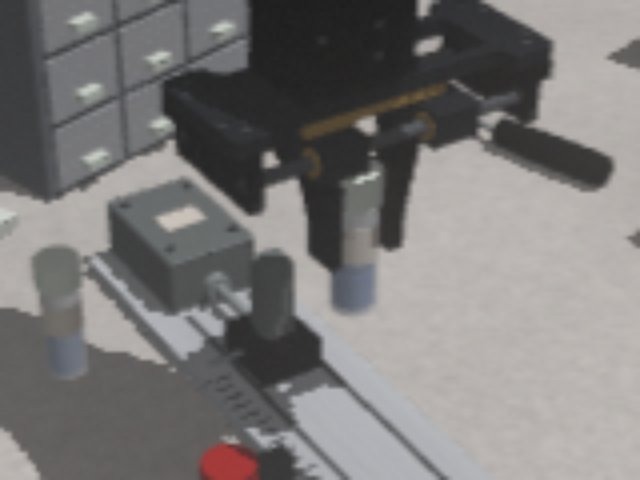

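The vial hangs upright at crop (358,245), its foot about 47 mm below the TCP and no slip visible. I'll carry it over to the tray.

```bash
python3 -m inch '[{"slide":[-0.01,-0.07,-0.02],"angular":[0,0,-0.1],"claw":-1},{"slide":[-0.05,-0.21,-0.04],"angular":[0,0,-0.2],"claw":-1},{"slide":[-0.09,-0.36,-0.04],"angular":[0,0,-0.35],"claw":-1},{"slide":[-0.13,-0.52,-0.04],"angular":[0,0,-0.5],"claw":-1},{"slide":[-0.16,-0.68,-0.04],"angular":[0,0,-0.65],"claw":-1},{"slide":[-0.2,-0.82,-0.04],"angular":[0,0,-0.8],"claw":-1},{"slide":[-0.23,-0.94,-0.04],"angular":[0,0,-0.95],"claw":-1},{"slide":[-0.24,-1,-0.04],"angular":[0,0,-1],"claw":-1},{"slide":[-0.24,-1,-0.04],"angular":[0,0,-1],"claw":-1}]'
python3 go.py 0.551 0.237 0.051 13.9
```

```text
time: 6.95
position: [0.5463, 0.2128, 0.168]
tool_rot: [-3.115, -0.391, 0.002]
ft_force: [0.0, -0.3, 0.5]
grip_width: 0.337
grip_force: 15.0
t 6.95 q [ 0.25  0.32 -0.8   1.68  0.24  1.24 -1.92] pos [0.5463 0.2128 0.168 ] F [ 0.  -0.3  0.5] slide [ 0.043 -0.088  0.468] ang [-0.004  0.002  0.014]
```

```bash
python3 - <<'E'
from h import *
im=cam("wrist"); save(im,"w3.png")
p,uv=cloud(im); D=cam("side"); P,_=cloud(D)
def fit(P):
    q=P[(P[:,2]>.018)&(P[:,2]<.03)&(abs(P[:,0]-.536)<.12)&(abs(P[:,1]-.282)<.14)]; print(len(q),cv2.minAreaRect(q[:,:2].astype(np.float32)),q.min(0),q.max(0))
fit(p);fit(P)
q=P[(np.hypot(P[:,0]-.56,P[:,1]-.21)<.05)&(P[:,2]>.08)&(P[:,2]<.15)]
for z in np.arange(.08,.15,.01):
    a=q[(q[:,2]>=z)&(q[:,2]<z+.01)]
    if len(a): print(z.round(3),len(a),a.mean(0).round(4))
E
```

```text
2293 ((0.5358861088752747, 0.2835204005241394), (0.12001771479845047, 0.2003435343503952), 16.64464569091797) [0.47699759 0.17308615 0.01802931] [0.62114244 0.3946354  0.02985028]
1262 ((0.5358926057815552, 0.28247490525245667), (0.12282831966876984, 0.20225277543067932), 17.040538787841797) [0.45027249 0.17151545 0.01801326] [0.62101232 0.3955225  0.02994515]
0.12 54 [0.5399 0.2151 0.1246]
0.13 66 [0.5389 0.2139 0.1349]
0.14 46 [0.5377 0.2125 0.1448]
```

```bash
python3 -m inch '[{"slide":[0.04,-0.088,0.03],"angular":[0,0,0],"claw":-1},{"slide":[0.04,-0.088,0.1],"angular":[0,0,0],"claw":-1},{"slide":[0.04,-0.088,0.2],"angular":[0,0,0],"claw":-1},{"slide":[0.04,-0.088,0.3],"angular":[0,0,0],"claw":-1},{"slide":[0.04,-0.088,0.38],"angular":[0,0,0],"claw":-1},{"slide":[0.04,-0.088,0.43],"angular":[0,0,0],"claw":-1},{"slide":[0.04,-0.088,0.455],"angular":[0,0,0],"claw":-1},{"slide":[0.04,-0.088,0.462],"angular":[0,0,0],"claw":-1},{"slide":[0.04,-0.088,0.462],"angular":[0,0,0],"claw":-1}]'
python3 go.py 0.55 0.2363 0.051 13.9
```

```text
time: 7.95
position: [0.5525, 0.2329, 0.0536]
tool_rot: [3.118, 0.382, 0.002]
ft_force: [-0.9, -0.6, -0.5]
grip_width: 0.341
grip_force: 15.0
t 7.95 q [ 0.16  0.47 -0.75  1.75  0.36  1.06 -2.04] pos [0.5525 0.2329 0.0536] F [-0.9 -0.6 -0.5] slide [-0.007 -0.015  0.011] ang [ 0.    -0.002  0.002]
```

```bash
python3 -m inch '[{"slide":[0,0,0.005],"angular":[0,0,0],"claw":-1},{"slide":[0,0,0.009],"angular":[0,0,0],"claw":-1},{"slide":[0,0,0.009],"angular":[0,0,0],"claw":-1},{"slide":[0,0,0.009],"angular":[0,0,0],"claw":-1}]'
python3 go.py 0.55 0.2363 0.051 13.9
python3 - <<'E'
from h import *
P,_=cloud(cam("side"))
q=P[(np.hypot(P[:,0]-.55,P[:,1]-.235)<.03)&(P[:,2]>.0)&(P[:,2]<.05)]
print(np.histogram(q[:,2],10))
E
```

```text
time: 8.35
position: [0.552, 0.2332, 0.051]
tool_rot: [3.118, 0.383, 0.001]
ft_force: [0.5, -0.6, -0.2]
grip_width: 0.337
grip_force: 15.0
t 8.35 q [ 0.16  0.48 -0.74  1.75  0.36  1.05 -2.04] pos [0.552  0.2332 0.051 ] F [ 0.5 -0.6 -0.2] slide [-0.005 -0.014 -0.   ] ang [ 0.    -0.001  0.004]
(array([401,  19,  22,  26,  16,  18,  17,  17,  46,  50]), array([0.00047382, 0.00542195, 0.01037008, 0.0153182 , 0.02026633,
       0.02521446, 0.03016259, 0.03511071, 0.04005884, 0.04500697,
       0.04995509]))
```

```bash
python3 -m inch '[{"slide":[0,0,0.003],"angular":[0,0,0],"claw":-0.25},{"slide":[0,0,0.003],"angular":[0,0,0],"claw":-0.1},{"slide":[0,0,0.003],"angular":[0,0,0],"claw":0.3},{"slide":[0,0,0.003],"angular":[0,0,0],"claw":0.4},{"slide":[0,0,0.003],"angular":[0,0,0],"claw":0.4},{"slide":[0,0,0.003],"angular":[0,0,0],"claw":0.4},{"slide":[0,0,0.003],"angular":[0,0,0],"claw":0.4},{"slide":[0,0,0.003],"angular":[0,0,0],"claw":0.4}]'
python3 -m inch '[{"slide":[0,0,-0.05],"angular":[0,0,0],"claw":0.4},{"slide":[0,0,-0.15],"angular":[0,0,0],"claw":0.4},{"slide":[0,0,-0.28],"angular":[0,0,0],"claw":0.4},{"slide":[0,0,-0.4],"angular":[0,0,0],"claw":0.4},{"slide":[0,0,-0.5],"angular":[0,0,0],"claw":0.4},{"slide":[0,0,-0.5],"angular":[0,0,0],"claw":0.4},{"slide":[0,0,-0.5],"angular":[0,0,0],"claw":0.4}]'
python3 go.py 0.6234 -0.0773 0.176 -16.2
python3 - <<'E'
from h import *
P,_=cloud(cam("side"))
q=P[(np.hypot(P[:,0]-.55,P[:,1]-.235)<.035)&(P[:,2]>.006)&(P[:,2]<.12)]
for z in np.arange(.006,.12,.012):
    a=q[(q[:,2]>=z)&(q[:,2]<z+.012)]
    if len(a): print(z.round(3),len(a),a.mean(0).round(4))
E
```

```text
time: 9.2
position: [0.5519, 0.2331, 0.05]
tool_rot: [3.118, 0.383, -0.0]
ft_force: [0.4, 0.0, 0.2]
grip_width: 0.697
grip_force: 0.0
time: 9.9
position: [0.5522, 0.2333, 0.1761]
tool_rot: [3.118, 0.383, 0.003]
ft_force: [0.3, -0.9, 0.0]
grip_width: 0.699
grip_force: 0.0
t 9.9 q [ 0.21  0.35 -0.8   1.64  0.26  1.27 -1.96] pos [0.5522 0.2333 0.1761] F [ 0.3 -0.9  0. ] slide [-2.400e-02  1.274e+00  1.000e-03] ang [-0.    -0.003  1.007]
0.006 57 [0.5438 0.2363 0.0112]
0.018 58 [0.5441 0.2374 0.0237]
0.03 58 [0.544  0.2368 0.036 ]
0.042 60 [0.5441 0.2375 0.048 ]
0.054 67 [0.5443 0.2375 0.0597]
0.066 54 [0.5433 0.2379 0.0728]
0.078 189 [0.5493 0.2343 0.0868]
0.09 23 [0.551  0.2347 0.0904]
```

The vial stands upright in the tray's empty half. Next is the handle.

```bash
python3 -m inch '[{"slide":[0,0.1,0],"angular":[0,0,0.1],"claw":0.4},{"slide":[0,0.28,0],"angular":[0,0,0.3],"claw":0.4},{"slide":[0,0.46,0],"angular":[0,0,0.5],"claw":0.4},{"slide":[0,0.64,0],"angular":[0,0,0.7],"claw":0.4},{"slide":[0,0.82,0],"angular":[0,0,0.9],"claw":0.4},{"slide":[0,1,0],"angular":[0,0,1],"claw":0.4},{"slide":[0,1,0],"angular":[0,0,1],"claw":0.4},{"slide":[0,1,0],"angular":[0,0,1],"claw":0.4}]'
python3 go.py 0.6234 -0.0773 0.168 -16.2
```

```text
time: 10.75
position: [0.6116, -0.0111, 0.1733]
tool_rot: [-3.11, 0.442, 0.005]
ft_force: [-0.1, 0.8, 0.0]
grip_width: 0.699
grip_force: 0.0
t 10.75 q [ 0.47  0.34 -0.61  1.61  0.2   1.26 -2.03] pos [ 0.6116 -0.0111  0.1733] F [-0.1  0.8  0. ] slide [0.119 0.241 0.021] ang [0.001 0.006 0.001]
```

```bash
python3 -m inch '[{"slide":[0.06,0.12,0.01],"angular":[0,0,0],"claw":0.4},{"slide":[0.119,0.241,0.02],"angular":[0,0,0],"claw":0.4},{"slide":[0.119,0.241,0.02],"angular":[0,0,0],"claw":0.4},{"slide":[0.119,0.241,0.02],"angular":[0,0,0],"claw":0.4}]'
python3 go.py 0.6234 -0.0773 0.057 -16.2
```

```text
time: 11.15
position: [0.6238, -0.0744, 0.1691]
tool_rot: [-3.11, 0.436, 0.003]
ft_force: [-0.1, 0.7, 0.9]
grip_width: 0.697
grip_force: 0.0
t 11.15 q [ 0.54  0.37 -0.58  1.57  0.21  1.26 -1.92] pos [ 0.6238 -0.0744  0.1691] F [-0.1  0.7  0.9] slide [0.003 0.012 0.448] ang [-0.002  0.004  0.008]
```

```bash
python3 - <<'E'
from h import *
P,_=cloud(cam("scene"));Q,_=cloud(cam("side"))
for p in(P,Q):
    q=p[(np.hypot(p[:,0]-.6234,p[:,1]+.0773)<.03)&(p[:,2]>.082)&(p[:,2]<.1)]; print(len(q),q.mean(0).round(4))
S=ctrl.get_image("wrist")
E
```

```text
83 [ 0.6269 -0.0795  0.0896]
64 [ 0.6218 -0.0756  0.0876]
```

Mean about (0.6243, -0.0775), which agrees with the earlier value. I'll descend.

```bash
python3 -m inch '[{"slide":[0.003,0.012,0.04],"angular":[0,0,0],"claw":0.4},{"slide":[0.003,0.012,0.14],"angular":[0,0,0],"claw":0.4},{"slide":[0.003,0.012,0.24],"angular":[0,0,0],"claw":0.4},{"slide":[0.003,0.012,0.34],"angular":[0,0,0],"claw":0.4},{"slide":[0.003,0.012,0.42],"angular":[0,0,0],"claw":0.4},{"slide":[0.003,0.012,0.448],"angular":[0,0,0],"claw":0.4},{"slide":[0.003,0.012,0.448],"angular":[0,0,0],"claw":0.4}]'
python3 -m inch '[{"slide":[0,0,0],"angular":[0,0,0],"claw":-1},{"slide":[0,0,0],"angular":[0,0,0],"claw":-1},{"slide":[0,0,0],"angular":[0,0,0],"claw":-1},{"slide":[0,0,0],"angular":[0,0,0],"claw":-1},{"slide":[0,0,0],"angular":[0,0,0],"claw":-1},{"slide":[0,0,0],"angular":[0,0,0],"claw":-1},{"slide":[0,0,0],"angular":[0,0,0],"claw":-1},{"slide":[0,0,0],"angular":[0,0,0],"claw":-1},{"slide":[0,0,0],"angular":[0,0,0],"claw":-1},{"slide":[0,0,0],"angular":[0,0,0],"claw":-1}]' 55
python3 go.py 0.5278 -0.0495 0.057 -16.2
```

```text
time: 12.0
position: [0.6233, -0.078, 0.0567]
tool_rot: [-3.111, 0.436, 0.004]
ft_force: [-0.0, 0.2, 0.1]
grip_width: 0.698
grip_force: 0.0
time: 13.0
position: [0.6249, -0.0771, 0.0583]
tool_rot: [-3.11, 0.436, -0.001]
ft_force: [2.2, 5.1, 0.5]
grip_width: 0.247
grip_force: 55.0
t 13.0 q [ 0.52  0.47 -0.55  1.68  0.27  1.07 -1.96] pos [ 0.6249 -0.0771  0.0583] F [2.2 5.1 0.5] slide [-0.404  0.     0.005] ang [-0.003 -0.001  0.008]
```

Grip of 55 N on the post (width about 21.5 mm). I'll pull 95 mm smoothly, then measure.

```bash
python3 -m inch '[{"slide":[-0.02,0,0],"angular":[0,0,0],"claw":-1},{"slide":[-0.06,0,0],"angular":[0,0,0],"claw":-1},{"slide":[-0.11,0,0],"angular":[0,0,0],"claw":-1},{"slide":[-0.16,0,0],"angular":[0,0,0],"claw":-1},{"slide":[-0.21,0,0],"angular":[0,0,0],"claw":-1},{"slide":[-0.26,0,0],"angular":[0,0,0],"claw":-1},{"slide":[-0.31,0,0],"angular":[0,0,0],"claw":-1},{"slide":[-0.35,0,0],"angular":[0,0,0],"claw":-1},{"slide":[-0.38,0,0],"angular":[0,0,0],"claw":-1},{"slide":[-0.38,0,0],"angular":[0,0,0],"claw":-1}]' 60
python3 go.py 0.5278 -0.0495 0.057 -16.2
python3 - <<'E'
from h import *
ux=np.array([.9606,-.2782]);uy=np.array([.2782,.9606]);c=np.array([.6138,-.0745])
for n in("side","scene"):
    im=cam(n);p,uv=cloud(im); save(im,n+"9.png")
    rx=(p[:,:2]-c)@ux; ry=(p[:,:2]-c)@uy
    m=(ry>.052)&(ry<.076)&(rx>-.11)&(rx<-.07)&(p[:,2]>.028)&(p[:,2]<.042); print(n,"idx",m.sum(),rx[m].mean(),rx[m].min(),rx[m].max(),uv[m].mean(0))
    m=(ry>.026)&(ry<.047)&(rx>-.12)&(rx<-.05)&(p[:,2]>.02)&(p[:,2]<.034); print(n,"ptr",m.sum(),rx[m],uv[m].mean(0) if m.any() else "")
E
python3 - <<'E'
import cv2
b=cv2.imread("pics/side9.png")[190:270,280:380];a=cv2.imread("pics/scene9.png")[150:230,280:380]
cv2.imwrite("pics/c9.png",cv2.resize(cv2.hconcat([b,a]),None,fx=4,fy=4,interpolation=cv2.INTER_CUBIC))
E
```

```text
time: 14.0
position: [0.5355, -0.0511, 0.0583]
tool_rot: [-3.109, 0.435, -0.01]
ft_force: [11.8, 5.2, -9.8]
grip_width: 0.251
grip_force: 60.0
t 14.0 q [ 0.58  0.29 -0.6   1.91  0.19  0.99 -1.96] pos [ 0.5355 -0.0511  0.0583] F [11.8  5.2 -9.8] slide [-0.031  0.003  0.005] ang [-0.007 -0.012  0.008]
side idx 50 -0.09206228474698427 -0.09776080122724802 -0.08358574354425553 [328.36 234.7 ]
side ptr 14 [-0.08254765 -0.08136447 -0.08316897 -0.08287779 -0.08485698 -0.0818227
 -0.07981683 -0.08272964 -0.08249374 -0.08178483 -0.08288715 -0.08343295
 -0.0824279  -0.08274983] [335.57142857 230.        ]
scene idx 44 -0.08779842771481877 -0.09766502487456438 -0.08132176069499106 [336.93181818 183.79545455]
scene ptr 13 [-0.08074808 -0.08403373 -0.08157061 -0.0838427  -0.08271119 -0.07953806
 -0.08039509 -0.08112454 -0.07879063 -0.08324329 -0.08250761 -0.0773078
 -0.07848829] [327.15384615 188.23076923]
```

View pics/c9.png

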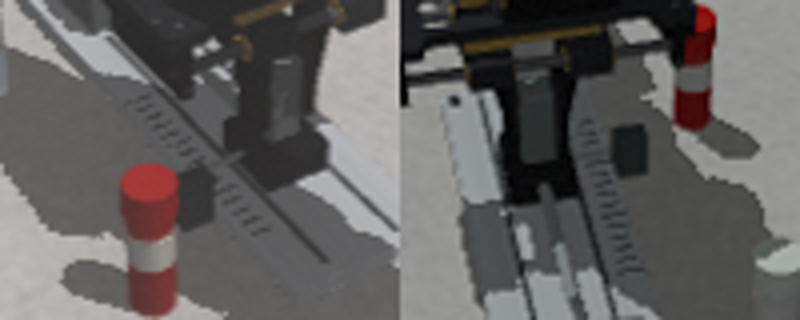

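In the side half of the crop (left) the pointer at about (232,160) is just short of the middle of the index block at about (197,195). Both cameras put it 7 to 9 mm short, so I'll pull 8 mm more.

```bash
python3 -m inch '[{"slide":[-0.01,0,0],"angular":[0,0,0],"claw":-1},{"slide":[-0.02,0,0],"angular":[0,0,0],"claw":-1},{"slide":[-0.032,0,0],"angular":[0,0,0],"claw":-1},{"slide":[-0.032,0,0],"angular":[0,0,0],"claw":-1},{"slide":[-0.032,0,0],"angular":[0,0,0],"claw":-1},{"slide":[-0.032,0,0],"angular":[0,0,0],"claw":-1}]' 60
python3 go.py 0.5278 -0.0495 0.057 -16.2
python3 - <<'E'
from h import *
ux=np.array([.9606,-.2782]);uy=np.array([.2782,.9606]);c=np.array([.6138,-.0745])
H={}
for n in("side","scene"):
  I=[];Pt=[]
  for k in range(5):
    im=cam(n);p,uv=cloud(im)
    rx=(p[:,:2]-c)@ux; ry=(p[:,:2]-c)@uy
    m=(ry>.053)&(ry<.072)&(rx>-.11)&(rx<-.07)&(p[:,2]>.031)&(p[:,2]<.042); I.append([rx[m].mean(),np.percentile(rx[m],3),np.percentile(rx[m],97)])
    m=(ry>.026)&(ry<.047)&(rx>-.12)&(rx<-.05)&(p[:,2]>.024)&(p[:,2]<.034); Pt.append(rx[m].mean())
  print(n,"idx",np.mean(I,0).round(4),"ptr",np.mean(Pt).round(4))
  c_=im["color"][190:270,280:380] if n=="side" else im["color"][150:230,280:380]
  H[n]=c_[...,::-1]
cv2.imwrite("pics/c10.png",cv2.resize(cv2.hconcat([H["side"],H["scene"]]),None,fx=4,fy=4,interpolation=cv2.INTER_CUBIC))
for r in ctrl.outline_of("vial","side")[:5]: print(np.round(r["bbox"]),r["confidence"])
E
```

```text
time: 14.7
position: [0.5288, -0.0491, 0.0583]
tool_rot: [-3.108, 0.436, -0.011]
ft_force: [12.1, 4.7, -8.5]
grip_width: 0.25
grip_force: 60.0
t 14.7 q [ 0.58  0.28 -0.6   1.93  0.19  0.98 -1.95] pos [ 0.5288 -0.0491  0.0583] F [12.1  4.7 -8.5] slide [-0.003  0.003  0.005] ang [-0.008 -0.013  0.008]
side idx [-0.0911 -0.0971 -0.0844] ptr -0.089
scene idx [-0.0885 -0.0964 -0.0819] ptr -0.0888
[315. 251.  10.  39.] 0.77
[245. 282.  19.  41.] 0.56
```

View pics/c10.png

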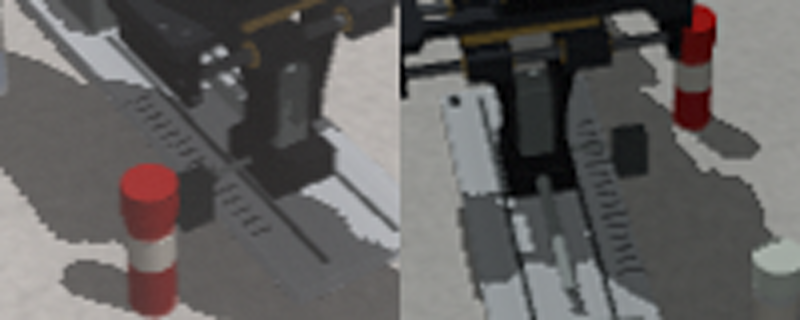

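The pointer now sits on the block, about 1 mm short of its middle. I'll nudge 1 mm, settle, and check for slip and that the vial still stands.

```bash
python3 -m inch '[{"slide":[-0.004,0,0],"angular":[0,0,0],"claw":-1},{"slide":[-0.004,0,0],"angular":[0,0,0],"claw":-1},{"slide":[-0.004,0,0],"angular":[0,0,0],"claw":-1},{"slide":[-0.004,0,0],"angular":[0,0,0],"claw":-1},{"slide":[-0.004,0,0],"angular":[0,0,0],"claw":-1},{"slide":[-0.004,0,0],"angular":[0,0,0],"claw":-1},{"slide":[-0.004,0,0],"angular":[0,0,0],"claw":-1},{"slide":[-0.004,0,0],"angular":[0,0,0],"claw":-1},{"slide":[-0.004,0,0],"angular":[0,0,0],"claw":-1},{"slide":[-0.004,0,0],"angular":[0,0,0],"claw":-1}]' 60
python3 - <<'E'
from h import *
ux=np.array([.9606,-.2782]);uy=np.array([.2782,.9606]);c=np.array([.6138,-.0745])
for n in("side","scene"):
  Pt=[]
  for k in range(5):
    p,_=cloud(cam(n)); rx=(p[:,:2]-c)@ux; ry=(p[:,:2]-c)@uy
    m=(ry>.026)&(ry<.047)&(rx>-.12)&(rx<-.05)&(p[:,2]>.024)&(p[:,2]<.034); Pt.append(rx[m].mean())
  q=p[(np.hypot(p[:,0]-.55,p[:,1]-.235)<.035)&(p[:,2]>.01)&(p[:,2]<.12)]
  print(n,np.round(Pt,4),[q[(q[:,2]>z)&(q[:,2]<z+.03)].mean(0).round(3) for z in(.01,.065)],q[:,2].max())
E
```

```text
time: 16.25
position: [0.5279, -0.0489, 0.0584]
tool_rot: [-3.108, 0.436, -0.012]
ft_force: [12.2, 5.3, -9.1]
grip_width: 0.246
grip_force: 60.0
side [-0.0903 -0.09   -0.0898 -0.0898 -0.0898] [array([0.544, 0.237, 0.025]), array([0.548, 0.235, 0.084])] 0.09094803699380455
scene [-0.0898 -0.09   -0.0904 -0.0907 -0.0906] [array([0.559, 0.227, 0.025]), array([0.557, 0.229, 0.085])] 0.09557382099211842
```

The pointer is at -0.090, on the block's middle, with no slip and the vial upright, so I'll hand in.

```bash
python3 -c "
from bench import ctrl
print(ctrl.close_job())"
```

```text
the job is handed in; nothing more can be done
None
```

The vial stands upright in the tray's empty half, and I handed in still gripping the handle at 60 N with the pointer measured within about 1 mm of the index block's middle; the hand-in did not report a verdict.

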